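# Refill the white spice rack in reverse order

## Task

Move the four spice containers (salt shaker, pepper mill, square tin, squat ceramic jar) from the bamboo tray into the four wells of the white spice rack in reverse order: the one that stands leftmost in the tray, as the robot sees it, goes into the rightmost well, the second from the left into the second from the right, and so on. Stand each one upright on the floor of its well; set them down gently, without dropping or tipping any over.

Things in the scene. Friction and masses are not known exactly. Their poses are not given: they have to be found in the camera images.
- salt: Glass salt shaker with a steel twist cap, round, loose, about 0.13 kg: glass body 40 mm in diameter up to 58 mm, cap 36 mm in diameter up to 78 mm with five little holes. Origin: centre of its underside, z up. It starts upright on its own cork pad in the bamboo tray, underside 20 mm above the board.
- mill: Dark wooden pepper mill, round, loose, about 0.15 kg, the tallest (102 mm): foot 42 mm in diameter up to 14 mm, straight column 34 mm in diameter from 20 to 64 mm, a groove, then a head 35 mm in diameter from 70 to 88 mm, rounded above. Origin: centre of its underside, z up. It starts upright on its own cork pad in the bamboo tray, underside 20 mm above the board.
- tin: Square metal spice tin with a round lid, loose, about 0.11 kg: body 40 x 40 mm and 72 mm tall, sides along its x and y axes, lid 34 mm in diameter up to 84 mm. It starts with its sides roughly (within 0.1 rad) along those of the tray. Origin: centre of its underside, z up. It starts upright on its own cork pad in the bamboo tray, underside 20 mm above the board.
- jar: Squat white ceramic jar with a cork, round, loose, about 0.16 kg, the shortest: body 46 mm in diameter from 6 to 44 mm, shoulder to 50 mm, cork 30 mm in diameter up to 64 mm. Origin: centre of its underside, z up. It starts upright on its own cork pad in the bamboo tray, underside 20 mm above the board.
- pad_salt: Round cork pad 54 mm in diameter, glued down on the floor of the bamboo tray, 4 mm thick; it stays there and marks the place where the salt shaker stood at the start. Origin: centre of its underside, z up.
- pad_mill: Square cork pad 52 x 52 mm, sides along the tray's, glued down on the floor of the bamboo tray, 4 mm thick; it stays there and marks the place where the pepper mill stood at the start. Origin: centre of its underside, z up.
- pad_tin: Six-sided cork pad, 54 mm across its flats, glued down on the floor of the bamboo tray, 4 mm thick; it stays there and marks the place where the square tin stood at the start. Origin: centre of its underside, z up.
- pad_jar: Square cork pad 47 x 47 mm set cornerwise to the tray (a diamond), glued down on the floor of the bamboo tray, 4 mm thick; it stays there and marks the place where the ceramic jar stood at the start. Origin: centre of its underside, z up.
- old_tray: Low bamboo tray, fixed, 90 (x) by 290 mm (y), floor 16 mm above the board, rim 26 mm high. Origin: centre of its underside; x points away from the robot, y along the row to the robot's left. The containers stand at y = +105, +35, -35, -105 mm, x = 0 (within 2 mm), in an order that changes. It stands left or right of the white rack, turned up to 0.35 rad.
- white_rack: White spice rack, fixed, 76 (x) by 286 mm (y), turned up to 0.35 rad. Origin: centre of its underside; x points away from the robot, y along the row to the robot's left. On top four empty open wells, centres at y = +105, +35, -35, -105 mm, x = 0: 64 x 64 mm inside, floor 60 mm above the board, walls 6 mm thick up to 78 mm. Drawer in front with a knob 22 mm out: not needed.
Things that resemble listed ones, but are neither listed nor needed, are in the scene too. Leave any orange or turquoise look-alike of the mill alone.

How it is judged (in metres and radians):
At the end, for the whole second after the job is handed in: Each container stands upright (within 0.1 rad), released and at rest on the floor of the white rack's well that mirrors its start place (tray place y goes to well -y), its underside centre within 14 mm of the well centre along x and y and -5 to +6 mm in height (((y of pad_salt in the frame of old_tray between 0.095 and 0.115 m and y of salt in the frame of white_rack between -0.119 and -0.091 m) or (y of pad_salt in the frame of old_tray between 0.025 and 0.045 m and y of salt in the frame of white_rack between -0.049 and -0.021 m) or (y of pad_salt in the frame of old_tray between -0.045 and -0.025 m and y of salt in the frame of white_rack between 0.021 and 0.049 m) or (y of pad_salt in the frame of old_tray between -0.115 and -0.095 m and y of salt in the frame of white_rack between 0.091 and 0.119 m)) and x of salt in the frame of white_rack between -0.014 and 0.014 m and z of salt in the frame of white_rack between 0.055 and 0.066 m and angle between each of salt, mill, tin, jar's own z axis and vertical below 0.1 rad and linear speed of each of salt, mill, tin, jar below 0.02 m/s and angular speed of each of salt, mill, tin, jar below 0.3 rad/s and ((y of pad_mill in the frame of old_tray between 0.095 and 0.115 m and y of mill in the frame of white_rack between -0.119 and -0.091 m) or (y of pad_mill in the frame of old_tray between 0.025 and 0.045 m and y of mill in the frame of white_rack between -0.049 and -0.021 m) or (y of pad_mill in the frame of old_tray between -0.045 and -0.025 m and y of mill in the frame of white_rack between 0.021 and 0.049 m) or (y of pad_mill in the frame of old_tray between -0.115 and -0.095 m and y of mill in the frame of white_rack between 0.091 and 0.119 m)) and x of mill in the frame of white_rack between -0.014 and 0.014 m and z of mill in the frame of white_rack between 0.055 and 0.066 m and ((y of pad_tin in the frame of old_tray between 0.095 and 0.115 m and y of tin in the frame of white_rack between -0.119 and -0.091 m) or (y of pad_tin in the frame of old_tray between 0.025 and 0.045 m and y of tin in the frame of white_rack between -0.049 and -0.021 m) or (y of pad_tin in the frame of old_tray between -0.045 and -0.025 m and y of tin in the frame of white_rack between 0.021 and 0.049 m) or (y of pad_tin in the frame of old_tray between -0.115 and -0.095 m and y of tin in the frame of white_rack between 0.091 and 0.119 m)) and x of tin in the frame of white_rack between -0.014 and 0.014 m and z of tin in the frame of white_rack between 0.055 and 0.066 m and ((y of pad_jar in the frame of old_tray between 0.095 and 0.115 m and y of jar in the frame of white_rack between -0.119 and -0.091 m) or (y of pad_jar in the frame of old_tray between 0.025 and 0.045 m and y of jar in the frame of white_rack between -0.049 and -0.021 m) or (y of pad_jar in the frame of old_tray between -0.045 and -0.025 m and y of jar in the frame of white_rack between 0.021 and 0.049 m) or (y of pad_jar in the frame of old_tray between -0.115 and -0.095 m and y of jar in the frame of white_rack between 0.091 and 0.119 m)) and x of jar in the frame of white_rack between -0.014 and 0.014 m and z of jar in the frame of white_rack between 0.055 and 0.066 m); the robot touches nothing.
It fails at once if a container is tipped over (more than 45 degrees) (angle between any of salt, mill, tin, jar's own z axis and vertical above 0.785 rad).
It fails at once if a container is dropped or thrown (faster than 0.6 m/s, a fall of about 2 cm, with no finger on it) ((linear speed of salt above 0.6 m/s and contact force between the fingers and salt below 0.2 N) or (linear speed of mill above 0.6 m/s and contact force between the fingers and mill below 0.2 N) or (linear speed of tin above 0.6 m/s and contact force between the fingers and tin below 0.2 N) or (linear speed of jar above 0.6 m/s and contact force between the fingers and jar below 0.2 N)).
It also fails if it takes over 118 s, if anything falls off the work surface, if the arm or the gripper's body presses on something with over 40 N, if the wrist force passes 120 N, or if a joint passes its speed limit or range.

## Robot

A 6-joint arm with a two-finger parallel gripper is mounted at the origin on the work surface. World frame = base frame: x ahead of the robot, y to its left, z up, the work surface at z = 0. Lengths are in mm, angles in rad, forces in N, time in s.
With the tool pointing down it reaches from about 350 to 975 mm from the base axis. Payload 7.1 kg.
Tool frame: the origin (TCP) lies midway between the tips of the shut fingers; the grasp point (between the pads) lies 19 mm behind it (ctrl.grip_depth is the distance from the TCP to the grasp point, in mm); z points along the fingers, y is the line along which they close (so a half turn about z gives the same grasp; the last joint's range is limited). The gripper opens to 88 mm and grips with 3 to 60 N. Pads are 20 mm wide; open, the fingers measure 115 mm over their backs; the gripper's body (75 mm by 178 mm) begins 61 mm behind the grasp point.
Start: joints at [1.122, 0.423, 1.63, -0, 1.089, -0.019], TCP at [260.398, 568.153, 222.675] pointing down, gripper open.
Joint ranges: [-3, 3], [-0.9, 2.11], [0.09, 2.58], [-1.31, 4.45], [0.11, 2.69], [-2.54, 2.54]. Speed limits (rad/s): [2.39, 2.39, 3.01, 3.14, 3.14, 3.14].

## Interface

Orientations are given as a rotation vector (axis times angle).
In Python, from workcell import ctrl, cams gives the robot as it stands.
- The arm moves only by the tool move_arm, never from a script. Its argument "steps" is a list of rows, each a list of 3 entries, a list of its own where there are three numbers: the shift along the tool's x, y, z in units of 25 mm (1.0 is 25 mm), then the turn about the tool's z in units of 5 degrees (1.0 is 5 degrees), then the closure, from 0 (fully open) to 1 (shut). A call has 1 to 20 rows; each row shifts and turns the commanded pose from where the row before left it, along the tool's axes as they then stand; what a row does not reach is not made up. A row lasts 1/12 s, in which the tool goes at most 41.7 mm and 7.16 degrees, less where a joint would pass 70% of its speed; a pose out of reach is approached as far as the arm can. A call is refused whole if a number of a shift passes 1 or a number of a turn 1, either way. A call with a gripper value outside its range is refused whole. The fingers move at their own pace and stop on an object; the grip force is fixed at half the most. Time passes only in rows, so rows that do not move let the fingers close. It gives the time, the measured TCP pose, the force, the opening and the grip force at its end, in the units of the state.
- ctrl.get_obs(): the state, without advancing time (a new reading comes with each control period).
- cams.get_image(name): name is "scene" or "top" or "wrist"; returns a dict with "image" (420x560x3 uint8, red, green, blue), "camera_matrix" (3x3 intrinsics, pixels), "xyz" and "rotation" of the camera in the world; the wrist camera has in their place "mount" (4x4, takes a point from camera to tool coordinates, whose origin is the TCP and whose axes are the flange's). Camera axes: x right, y down, z forward; pixel columns grow to the right and rows downward; lengths in mm; the calibration is good to about 2 mm. A picture is of the moment at which its call begins: read the wrist's pose just before it. There is no depth.
- ctrl.close_job(): hands the job in; it is judged then, once.
Trained networks look in the newest picture that a camera, given by its name, has taken for a name from the list of things; names that differ only in an ending like _2 or _b are one class to them, and where a whole thing is asked for, a point or a joint stands for the part that bears it (a point fixed in the world has none). Each returns a list of dicts, best first, with "p" (0 to 1); they miss things now and then, are a little off and sometimes report something else, mostly with a low value. They report only what shows in the picture. A call takes as long as a camera call. They do not tell look-alikes from the thing itself.
- cams.boxes_of(camera, thing): "rect" ([centre column, centre row, width, height] in pixels, round what is visible of it).
- cams.cut_out(camera, thing): "pixels" (420x560 bool, what is visible of it) and "rect" ([centre column, centre row, width, height] in pixels, round what is visible of it).
The state is a dict: "t": time; "qpos": joint angles; "qvel": joint speeds; "joint_torque": joint torques, N m; "ee_pos": TCP position; "orientation": TCP orientation; "ft_force": force on the tool from outside, world axes, zero at the start; "moment": the same for the moment, N m; "width": finger opening in mm; "grasp_force": force on a finger pad.
Only numpy, scipy, OpenCV 4.12 (cv2) and the standard library are available. Lean on these libraries where they do the work, as an engineer would, in place of code of your own. Each camera call takes 0.05 s, during which the arm holds its last target. There are 200 camera calls.

## Working session

There is one attempt and no reset: what is moved stays moved. The work goes in short steps, Python scripts to look and compute and a tool call to move; the robot and the scene stay as the last step left them, time stands still between calls to the robot, and variables do not carry over. Pictures are saved under pics/ and viewed, at most 14 in all, crops included, and the job is handed in when it is done.

Besides the shell and the picture viewer there is one more tool, called after "Emit:" as a command line: name --argument value ..., lists and objects as JSON in quotes. move_arm: Moves the arm, as the interface text tells. Its arguments: {"type":"object","properties":{"steps":{"type":"array"}},"required":["steps"]}

```bash
mkdir -p pics
python3 - <<'E'
from workcell import ctrl,cams
import cv2,numpy as np
o=ctrl.get_obs();print(o['t'],o['ee_pos'],o['orientation'],o['width'])
for n in ['top','scene']:
    d=cams.get_image(n);cv2.imwrite(f'pics/{n}0.png',d['image'][:,:,::-1])
    print(n,d['camera_matrix'],d['xyz'],d['rotation'])
    for t in ['salt','mill','tin','jar','old_tray','white_rack']:
        print(t,[(round(b['p'],2),[round(float(x)) for x in b['rect']]) for b in cams.boxes_of(n,t)])
E
```

```text
0.0 [260.16428278 567.68198293 221.91103609] [-6.69840459e-01 -3.06899617e+00  2.29584391e-03] 87.38604222711642
top [[537.6612969    0.         274.38691027]
 [  0.         537.6612969  201.2223138 ]
 [  0.           0.           1.        ]] [ 232.20962345  -45.27431337 1394.14699792] [-2.15768547  2.07439319 -0.21301658]
salt [(0.57, [341, 177, 19, 19])]
mill [(0.8, [392, 239, 23, 18]), (0.76, [428, 238, 19, 17]), (0.69, [355, 244, 20, 17]), (0.55, [391, 194, 24, 19])]
tin [(0.89, [367, 186, 20, 25])]
jar [(0.87, [312, 168, 24, 20]), (0.44, [351, 185, 115, 70])]
old_tray [(0.91, [352, 184, 116, 70])]
white_rack [(0.55, [173, 211, 119, 68]), (0.35, [391, 196, 26, 24])]
scene [[456.39789649   0.         281.74232756]
 [  0.         456.39789649 208.81280749]
 [  0.           0.           1.        ]] [ 805.59688706 -466.87471471  922.60599954] [-2.4942834  -0.8114478   0.23244771]
salt [(0.8, [272, 280, 20, 32]), (0.25, [215, 331, 36, 35])]
mill [(0.93, [198, 255, 22, 32]), (0.89, [169, 293, 30, 35]), (0.85, [210, 320, 24, 30]), (0.81, [142, 333, 34, 28])]
tin [(0.64, [242, 301, 28, 39])]
jar [(0.56, [300, 264, 24, 27])]
old_tray [(0.64, [256, 303, 141, 118])]
white_rack [(0.88, [339, 135, 58, 111])]
```

View pics/top0.png

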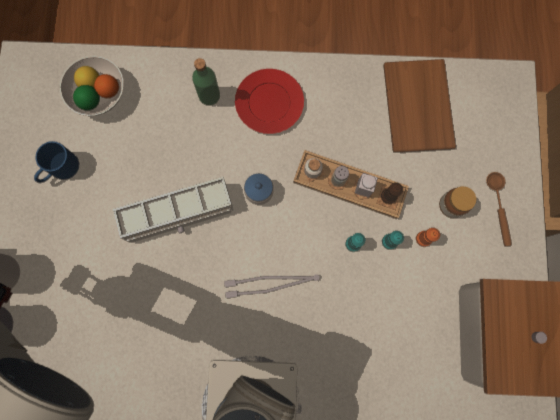

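View pics/scene0.png

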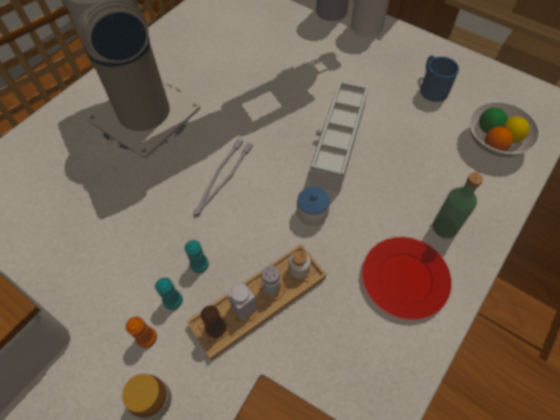

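```bash
cat > h.py <<'E'
from workcell import ctrl,cams
import cv2,numpy as np
from scipy.spatial.transform import Rotation as R
def cam(n):
    o=ctrl.get_obs(); d=cams.get_image(n)
    if n=='wrist':
        T=np.eye(4);T[:3,:3]=R.from_rotvec(o['orientation']).as_matrix();T[:3,3]=o['ee_pos']
        M=T@np.array(d['mount']);d['C']=M[:3,3];d['Rm']=M[:3,:3]
    else:
        d['C']=np.array(d['xyz']);r=np.array(d['rotation']);d['Rm']=r if r.shape==(3,3) else R.from_rotvec(r).as_matrix()
    return d
def world(d,uv,z):
    uv=np.atleast_2d(np.asarray(uv,float)); v=np.c_[uv,np.ones(len(uv))]@np.linalg.inv(d['camera_matrix']).T@d['Rm'].T
    return (d['C']+v*((z-d['C'][2])/v[:,2])[:,None])[:,:2]
def pix(d,P):
    p=(np.atleast_2d(P)-d['C'])@d['Rm']@np.array(d['camera_matrix']).T
    return p[:,:2]/p[:,2:]
def save(d,name): cv2.imwrite(f'pics/{name}.png',d['image'][:,:,::-1])
E
python3 - <<'E'
from h import *
o=ctrl.get_obs();Rt=R.from_rotvec(o['orientation']).as_matrix();print(Rt.round(3))
d=cam('top')
for t,z in [('old_tray',26),('white_rack',78)]:
    m=cams.cut_out('top',t)[0]['pixels'].astype(np.uint8)
    c=max(cv2.findContours(m,0,cv2.CHAIN_APPROX_NONE)[0],key=cv2.contourArea)[:,0]
    print(t,cv2.minAreaRect(world(d,c,z).astype(np.float32)),cv2.minAreaRect(c))
for t,z in [('salt',95),('mill',118),('tin',100),('jar',80)]:
    for b in cams.boxes_of('top',t): print(t,b['rect'],world(d,b['rect'][:2],z))
w=cam('wrist');print(w['mount'],w['camera_matrix'],w['C']);
E
```

```text
[[-0.909  0.417  0.   ]
 [ 0.417  0.909  0.   ]
 [-0.     0.    -1.   ]]
old_tray ((562.0501708984375, -237.1414794921875), (291.0391540527344, 100.55355834960938), 72.37554168701172) ((350.43756103515625, 184.62120056152344), (111.78976440429688, 37.096153259277344), 19.133642196655273)
white_rack ((460.9546203613281, 209.01473999023438), (106.54020690917969, 286.20806884765625), 19.24273681640625) ((172.8805694580078, 212.5939483642578), (41.81705093383789, 116.59112548828125), 73.61045837402344)
salt [341.0, 175.9, 23.0, 21.3] [[ 566.47895229 -204.14404636]]
salt [173.3, 210.7, 118.6, 65.6] [[461.97576999 206.14024508]]
mill [426.3, 239.8, 22.2, 16.7] [[ 411.35286583 -407.41465382]]
mill [393.4, 239.4, 21.0, 17.9] [[ 409.20782104 -328.76561158]]
mill [356.9, 243.3, 18.9, 18.5] [[ 396.39892138 -241.62187192]]
mill [391.2, 194.9, 24.2, 22.1] [[ 517.8727191  -323.97162289]]
tin [366.9, 185.6, 20.3, 28.7] [[ 543.04503036 -267.90896815]]
jar [313.1, 167.7, 20.1, 15.2] [[ 588.86376391 -135.1940926 ]]
[[ 3.80619443e-04 -9.66530126e-01 -2.56552860e-01  7.07704524e+01]
 [ 9.99999372e-01  6.38370379e-04 -9.21389063e-04 -1.13105535e+00]
 [ 1.05432603e-03 -2.56552348e-01  9.66529762e-01 -1.61941185e+02]
 [ 0.00000000e+00  0.00000000e+00  0.00000000e+00  1.00000000e+00]] [[356.28760383   0.         279.85325725]
 [  0.         356.28760383 214.33574908]
 [  0.           0.           1.        ]] [195.58706808 596.61000517 384.60973283]
```

```bash
cat >> h.py <<'E'
def go(x,y,z,yawdeg):
    """units to go: turn first, then shift in turned tool axes; yawdeg = world angle of tool y"""
    o=ctrl.get_obs();Rt=R.from_rotvec(o['orientation']).as_matrix()
    c=np.degrees(np.arctan2(Rt[1,1],Rt[0,1]));turn=-(yawdeg-c)/5
    a=np.radians(yawdeg);Y=np.array([np.cos(a),np.sin(a),0]);X=np.array([-np.sin(a),np.cos(a),0])
    dp=(np.array([x,y,z])-o['ee_pos'])/25
    print('turn',round(turn,2),'shift',round(dp@X,2),round(dp@Y,2),round(-dp[2],2),'tilt',Rt[2].round(3))
E
python3 - <<'E'
from h import *
go(453,233,300,19.2)
E
```

```text
turn 9.23 shift -15.19 2.87 -3.09 tilt [-0. -0. -1.]
```

Emit:
move_arm --steps '[[[0, 0, -0.34], 0.92, 0], [[0, 0, -0.34], 0.92, 0], [[0, 0, -0.34], 0.92, 0], [[0, 0, -0.34], 0.92, 0], [[0, 0, -0.34], 0.92, 0], [[0, 0, -0.34], 0.92, 0], [[0, 0, -0.34], 0.92, 0], [[0, 0, -0.34], 0.92, 0], [[0, 0, -0.34], 0.92, 0], [[0, 0, 0], 0.92, 0]]'

```text
t: 1.93
ee_pos: [260.8, 568.9, 301.1]
orientation: [-1.821, -2.56, -0.005]
ft_force: [0.1, 0.4, 1.0]
width: 87.6
grasp_force: 0.0
```

Emit:
move_arm --steps '[[[-0.9, 0.17, 0], 0, 0], [[-0.9, 0.17, 0], 0, 0], [[-0.9, 0.17, 0], 0, 0], [[-0.9, 0.17, 0], 0, 0], [[-0.9, 0.17, 0], 0, 0], [[-0.9, 0.17, 0], 0, 0], [[-0.9, 0.17, 0], 0, 0], [[-0.9, 0.17, 0], 0, 0], [[-0.9, 0.17, 0], 0, 0], [[-0.9, 0.17, 0], 0, 0], [[-0.9, 0.17, 0], 0, 0], [[-0.9, 0.17, 0], 0, 0], [[-0.9, 0.17, 0], 0, 0], [[-0.9, 0.17, 0], 0, 0], [[-0.9, 0.17, 0], 0, 0], [[-0.9, 0.17, 0], 0, 0], [[-0.8, 0.15, 0], 0, 0], [[0, 0, 0], 0, 0], [[0, 0, 0], 0, 0]]'

```text
t: 3.52
ee_pos: [454.4, 232.9, 299.3]
orientation: [-1.819, -2.561, -0.0]
ft_force: [-0.1, -0.3, 0.2]
width: 88.0
grasp_force: 0.0
```

Run:
```python
from h import *
go(453,233,300,19.2)
d=cam('wrist');save(d,'w_rack')
P=[[461,209,78]]
a=.336
X=np.array([np.cos(a),np.sin(a),0]);Y=np.array([-np.sin(a),np.cos(a),0]);c=np.array([461,209,78])
print(pix(d,[c+sx*38*X+sy*143*Y for sx,sy in [(1,1),(1,-1),(-1,-1),(-1,1)]]).round())
m=cams.cut_out('wrist','white_rack');print([(x['p'],x['rect']) for x in m])
```

```text
turn 0.01 shift 0.02 -0.05 -0.03 tilt [ 0.  0. -1.]
[[318.  70.]
 [311. 322.]
 [248. 322.]
 [242.  69.]]
[(0.83, [292.1, 193.1, 87.8, 251.9])]
```

View pics/w_rack.png

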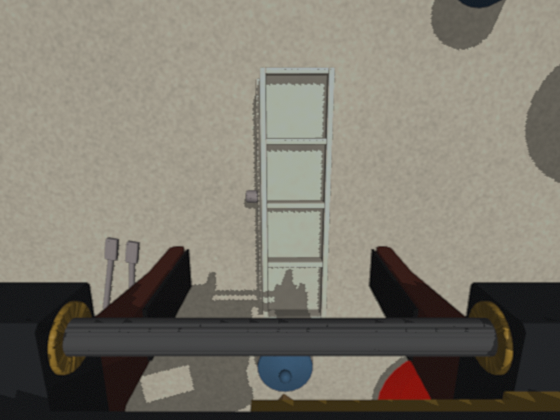

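Run:
```python
from h import *
from scipy.optimize import least_squares
d=cam('wrist')
# model (x,y) at z=78 -> pixels read: outer back corners, divider centres on mid line
M=[(-38,143,260.5,69),(38,143,333.5,69),(0,70,296,141),(0,0,295,205),(0,-70,294,264)]
def P(p,x,y,z=78):
    c,s=np.cos(p[2]),np.sin(p[2]);return [p[0]+c*x-s*y,p[1]+s*x+c*y,z]
f=lambda p:np.concatenate([pix(d,P(p,x,y))[0]-[u,v] for x,y,u,v in M])
r=least_squares(f,[461,209,.336]);p=r.x;print(p,r.fun.round(1))
im=d['image'][:,:,::-1].copy();im=cv2.resize(im[55:330,220:370],None,fx=2.1,fy=2.1,interpolation=cv2.INTER_CUBIC)
def poly(b,z):
    q=np.array([pix(d,P(p,x,y,z))[0] for x,y in b]);cv2.polylines(im,[((q+.5-[220,55])*2.1).astype(int)],True,(0,0,255),1)
poly([(-38,-143),(38,-143),(38,143),(-38,143)],78)
for y in (105,35,-35,-105): poly([(-32,y-32),(32,y-32),(32,y+32),(-32,y+32)],60)
cv2.imwrite('pics/w_fit.png',im)
```

```text
[4.75694180e+02 2.17150409e+02 3.34979971e-01] [-1.4 -1.4  1.4 -1.2 -0.1  0.8 -0.   1.3  0.1  1.1]
```

View pics/w_fit.png

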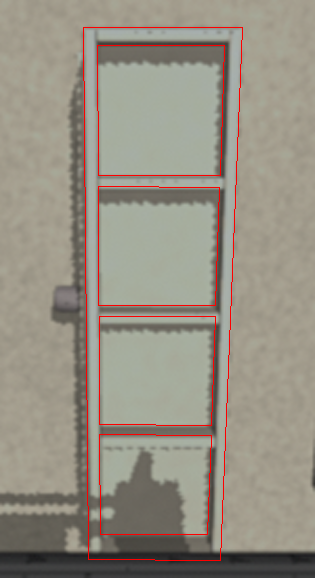

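Run:
```python
from h import *
go(562,-237,300,-17.6)
```

```text
turn 7.4 shift -16.65 9.83 -0.03 tilt [ 0. -0. -1.]
```

Emit:
move_arm --steps '[[[0, 0, 0], 0.925, 0], [[0, 0, 0], 0.925, 0], [[0, 0, 0], 0.925, 0], [[0, 0, 0], 0.925, 0], [[0, 0, 0], 0.925, 0], [[0, 0, 0], 0.925, 0], [[0, 0, 0], 0.925, 0], [[0, 0, 0], 0.925, 0]]'

```text
t: 4.33
ee_pos: [453.6, 234.5, 299.2]
orientation: [-2.538, -1.852, 0.0]
ft_force: [-0.2, 0.1, 1.1]
width: 87.9
grasp_force: 0.0
```

Emit:
move_arm --steps '[[[-0.925, 0.546, 0], 0, 0], [[-0.925, 0.546, 0], 0, 0], [[-0.925, 0.546, 0], 0, 0], [[-0.925, 0.546, 0], 0, 0], [[-0.925, 0.546, 0], 0, 0], [[-0.925, 0.546, 0], 0, 0], [[-0.925, 0.546, 0], 0, 0], [[-0.925, 0.546, 0], 0, 0], [[-0.925, 0.546, 0], 0, 0], [[-0.925, 0.546, 0], 0, 0], [[-0.925, 0.546, 0], 0, 0], [[-0.925, 0.546, 0], 0, 0], [[-0.925, 0.546, 0], 0, 0], [[-0.925, 0.546, 0], 0, 0], [[-0.925, 0.546, 0], 0, 0], [[-0.925, 0.546, 0], 0, 0], [[-0.925, 0.546, 0], 0, 0], [[-0.925, 0.546, 0], 0, 0], [[0, 0, 0], 0, 0], [[0, 0, 0], 0, 0]]'

```text
t: 6.0
ee_pos: [562.6, -237.6, 298.7]
orientation: [-2.536, -1.854, 0.0]
ft_force: [0.2, -0.5, 0.5]
width: 87.8
grasp_force: 0.0
```

Run:
```python
from h import *
go(562,-237,300,-17.6)
d=cam('wrist')
im=cv2.resize(d['image'][:,:,::-1],None,fx=1.4,fy=1.4,interpolation=cv2.INTER_CUBIC);cv2.imwrite('pics/w_tray.png',im)
for t in ['salt','mill','tin','jar','old_tray','pad_tin','pad_jar','pad_salt','pad_mill']:
    print(t,[(round(b['p'],2),[round(float(x)) for x in b['rect']]) for b in cams.boxes_of('wrist',t)])
```

```text
turn -0.01 shift 0.01 -0.03 -0.05 tilt [ 0.    -0.001 -1.   ]
salt []
mill [(0.9, [164, 225, 53, 51]), (0.86, [199, 288, 44, 56]), (0.81, [284, 268, 40, 59]), (0.56, [227, 348, 26, 64]), (0.55, [286, 196, 49, 27])]
tin [(0.62, [283, 210, 39, 51])]
jar [(0.87, [286, 80, 40, 49])]
old_tray [(0.83, [285, 166, 78, 238])]
pad_tin [(0.66, [286, 197, 52, 27])]
pad_jar [(0.63, [285, 98, 56, 31])]
pad_salt [(0.74, [284, 138, 43, 28])]
pad_mill [(0.65, [284, 252, 41, 38])]
```

View pics/w_tray.png

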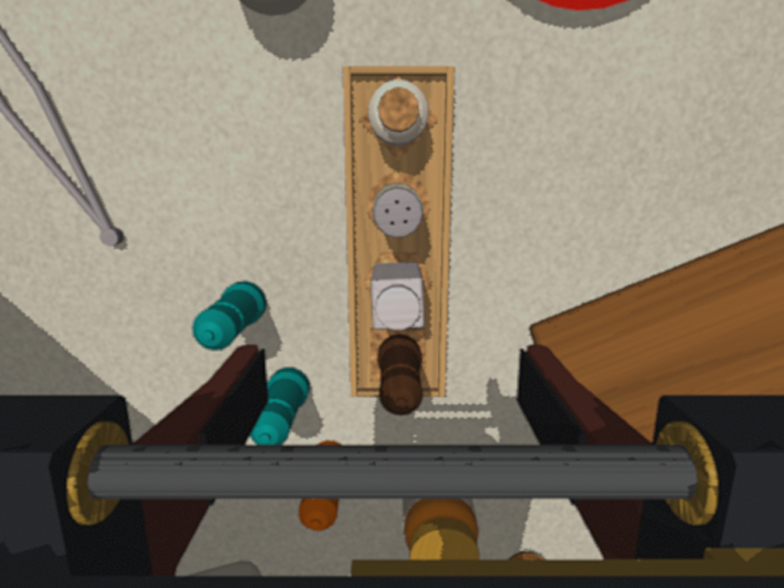

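```bash
cat >> h.py <<'E'
def pose(p,x,y):
    c,s=np.cos(p[2]),np.sin(p[2]);return np.array([p[0]+c*x-s*y,p[1]+s*x+c*y])
RACK=[475.7,217.2,.335]
E
python3 - <<'E'
from h import *
from scipy.optimize import least_squares
d=cam('wrist')
M=[(-45,145,344,67),(45,145,454,67),(-45,-145,352,396),(45,-145,445,396)]
f=lambda p:np.concatenate([pix(d,[*pose(p,x,y),26])[0]-np.array([u,v])/1.4 for x,y,u,v in M])
r=least_squares(f,[562,-237,-.31]);p=r.x;print(p,r.fun.round(1))
for n,y,u,v,z in [('jar',105,399,108,84),('salt',35,398,211,98),('tin',-35,398,307,104),('mill',-105,402,400,122)]:
    print(n,pose(p,0,y).round(1),'seen',world(d,np.array([u,v])/1.4,z)[0].round(1))
j=pose(p,0,105);go(*j,160,np.degrees(p[2]))
E
```

```text
[ 5.67772230e+02 -2.36730178e+02 -3.04812469e-01] [-0.7 -0.5  0.8 -0.6 -0.5  0.9  0.5  0.8]
jar [ 599.3 -136.6] seen [ 599.3 -134.1]
salt [ 578.3 -203.3] seen [ 577.2 -201.7]
tin [ 557.3 -270.1] seen [ 556.2 -268.5]
mill [ 536.3 -336.9] seen [ 538.9 -333.1]
turn -0.03 shift 4.29 0.2 5.57 tilt [ 0.  0. -1.]
```

Emit:
move_arm --steps '[[[0.87, 0.04, 0], 0, 0], [[0.87, 0.04, 0], 0, 0], [[0.87, 0.04, 0], 0, 0], [[0.87, 0.04, 0], 0, 0], [[0.86, 0.04, 0], 0, 0], [[0, 0, 0.9], 0, 0], [[0, 0, 0.9], 0, 0], [[0, 0, 0.9], 0, 0], [[0, 0, 0.9], 0, 0], [[0, 0, 0.9], 0, 0], [[0, 0, 0.9], 0, 0], [[0, 0, 0.9], 0, 0], [[0, 0, 0.9], 0, 0], [[0, 0, 0.7], 0, 0], [[0, 0, 0.6], 0, 0], [[0, 0, 0.6], 0, 0], [[0, 0, 0.6], 0, 0], [[0, 0, 0.5], 0, 0], [[0, 0, 0], 0, 0], [[0, 0, 0], 0, 0]]'

```text
t: 8.22
ee_pos: [599.6, -135.6, 43.7]
orientation: [-2.535, -1.854, 0.001]
ft_force: [-0.6, -0.3, 0.6]
width: 88.0
grasp_force: 0.0
```

```bash
cat >> h.py <<'E'
TRAY=[567.8,-236.7,-.305]
OBJ=dict(jar=(599.3,-135.3),salt=(577.8,-202.5),tin=(556.8,-269.3),mill=(537.3,-335))
WELL=dict(jar=-105,salt=-35,tin=35,mill=105)
def pick(n,z):go(*OBJ[n],z,-17.5)
def place(n,z):go(*pose(RACK,0,WELL[n]),z,19.2)
E
python3 -c "
from h import *
print(ctrl.get_obs()['ee_pos']);pick('jar',42)"
```

```text
[ 599.55180691 -135.62559023   43.69280765]
turn -0.03 shift 0.01 -0.01 0.07 tilt [-0.    -0.001 -1.   ]
```

Emit:
move_arm --steps '[[[0, 0, 0.07], 0, 0], [[0, 0, 0], 0, 1], [[0, 0, 0], 0, 1], [[0, 0, 0], 0, 1], [[0, 0, 0], 0, 1], [[0, 0, 0], 0, 1], [[0, 0, 0], 0, 1], [[0, 0, 0], 0, 1], [[0, 0, 0], 0, 1], [[0, 0, 0], 0, 1], [[0, 0, 0], 0, 1], [[0, 0, 0], 0, 1], [[0, 0, 0], 0, 1]]'

```text
t: 9.3
ee_pos: [599.8, -135.7, 42.5]
orientation: [-2.535, -1.855, 0.0]
ft_force: [-1.2, 1.2, 4.0]
width: 45.2
grasp_force: 30.0
```

Emit:
move_arm --steps '[[[0, 0, -0.2], 0, 1], [[0, 0, -0.5], 0, 1], [[0, 0, -0.6], 0, 1], [[0, 0, -0.6], 0, 1], [[0, 0, -0.6], 0, 1], [[0, 0, -0.6], 0, 1], [[0, 0, -0.6], 0, 1], [[0, 0, -0.6], 0, 1], [[0, 0, -0.6], 0, 1], [[0, 0, -0.5], 0, 1], [[0, 0, -0.2], 0, 1], [[0, 0, 0], 0, 1], [[0, 0, 0], 0, 1]]'

```text
t: 10.38
ee_pos: [599.7, -135.7, 182.4]
orientation: [2.536, 1.855, 0.0]
ft_force: [1.1, 0.3, -2.5]
width: 45.1
grasp_force: 30.0
```

```bash
python3 -c "
from h import *
o=ctrl.get_obs();print(o['width'],o['ee_pos'],o['ft_force']);place('jar',180)"
```

```text
45.08806979439553 [ 599.74161635 -135.71993764  182.42384926] [ 1.13681513  0.30926621 -2.53165954]
turn -7.37 shift 10.76 -0.04 0.1 tilt [ 0.  0. -1.]
```

Emit:
move_arm --steps '[[[0, 0, 0], -0.4, 1], [[0, 0, 0], -0.8, 1], [[0, 0, 0], -0.95, 1], [[0, 0, 0], -0.95, 1], [[0, 0, 0], -0.95, 1], [[0, 0, 0], -0.95, 1], [[0, 0, 0], -0.95, 1], [[0, 0, 0], -0.8, 1], [[0, 0, 0], -0.62, 1]]'

```text
t: 11.13
ee_pos: [599.1, -135.5, 181.0]
orientation: [-1.813, -2.563, 0.001]
ft_force: [1.1, -1.1, -1.7]
width: 45.7
grasp_force: 30.0
```

Emit:
move_arm --steps '[[[0.4, 0, 0], 0, 1], [[0.7, 0, 0], 0, 1], [[0.8, 0, 0], 0, 1], [[0.8, 0, 0], 0, 1], [[0.8, 0, 0], 0, 1], [[0.8, 0, 0], 0, 1], [[0.8, 0, 0], 0, 1], [[0.8, 0, 0], 0, 1], [[0.8, 0, 0], 0, 1], [[0.8, 0, 0], 0, 1], [[0.8, 0, 0], 0, 1], [[0.8, 0, 0], 0, 1], [[0.7, 0, 0], 0, 1], [[0.5, 0, 0], 0, 1], [[0.36, 0, 0], 0, 1], [[0.1, 0, 0], 0, 1], [[0, 0, 0], 0, 1], [[0, 0, 0], 0, 1]]'

```text
t: 12.63
ee_pos: [511.4, 118.0, 182.4]
orientation: [1.82, 2.561, -0.0]
ft_force: [0.0, 0.9, -2.0]
width: 45.2
grasp_force: 30.0
```

Run:
```python
from h import *
o=ctrl.get_obs();print(o['width'],o['ee_pos'],o['ft_force']);place('jar',84)
d=cam('wrist');save(d,'p_jar')
```

```text
45.17165320790605 [511.36028405 118.04381565 182.39941273] [ 0.03256424  0.86377058 -1.98214489]
turn 0.0 shift 0.01 -0.04 3.94 tilt [-0. -0. -1.]
```

View pics/p_jar.png

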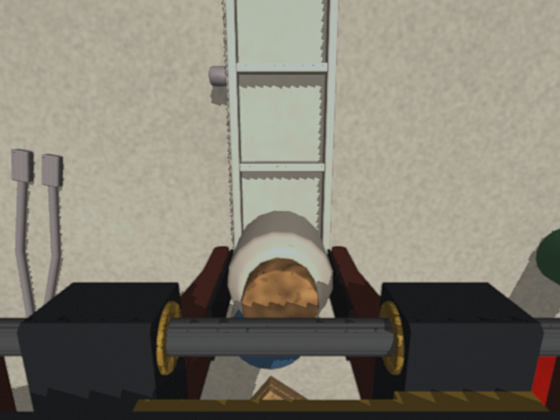

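Emit:
move_arm --steps '[[[0, 0, 0.3], 0, 1], [[0, 0, 0.5], 0, 1], [[0, 0, 0.6], 0, 1], [[0, 0, 0.6], 0, 1], [[0, 0, 0.6], 0, 1], [[0, 0, 0.5], 0, 1], [[0, 0, 0.4], 0, 1], [[0, 0, 0.3], 0, 1], [[0, 0, 0.1], 0, 1], [[0, 0, 0.04], 0, 1], [[0, 0, 0.02], 0, 1], [[0, 0, 0], 0, 1], [[0, 0, 0], 0, 1]]'

```text
t: 13.77
ee_pos: [511.7, 118.4, 84.0]
orientation: [1.819, 2.561, 0.001]
ft_force: [-0.9, -0.1, -1.8]
width: 45.3
grasp_force: 30.0
```

Emit:
move_arm --steps '[[[0, 0, 0.03], 0, 1], [[0, 0, 0], 0, 1], [[0, 0, 0], 0, 1]]'

```text
t: 14.02
ee_pos: [511.4, 118.3, 82.9]
orientation: [1.819, 2.561, 0.001]
ft_force: [0.3, 0.2, -1.0]
width: 45.4
grasp_force: 30.0
```

Emit:
move_arm --steps '[[[0, 0, 0], 0, 0.4], [[0, 0, 0], 0, 0.3], [[0, 0, 0], 0, 0.2], [[0, 0, 0], 0, 0], [[0, 0, 0], 0, 0], [[0, 0, 0], 0, 0], [[0, 0, 0], 0, 0], [[0, 0, -0.3], 0, 0], [[0, 0, -0.7], 0, 0], [[0, 0, -1], 0, 0], [[0, 0, -1], 0, 0], [[0, 0, -1], 0, 0], [[0, 0, -1], 0, 0], [[0, 0, 0], 0, 0]]'

```text
t: 15.18
ee_pos: [514.1, 118.8, 212.9]
orientation: [1.816, 2.557, 0.01]
ft_force: [-0.4, 0.2, 1.6]
width: 88.2
grasp_force: 0.0
```

Run:
```python
from h import *
pick('salt',46)
d=cam('wrist');save(d,'r_jar')
print([b['rect'] for b in cams.boxes_of('wrist','jar')], pix(d,[*pose(RACK,0,-105),124]))
```

```text
turn 7.34 shift -11.49 6.3 6.68 tilt [-0.001  0.008 -1.   ]
[[277.4, 205.9, 54.9, 61.6]] [[275.62402094 217.37910354]]
```

Emit:
move_arm --steps '[[[0, 0, 0], 0.92, 0], [[0, 0, 0], 0.92, 0], [[0, 0, 0], 0.92, 0], [[0, 0, 0], 0.92, 0], [[0, 0, 0], 0.92, 0], [[0, 0, 0], 0.92, 0], [[0, 0, 0], 0.92, 0], [[0, 0, 0], 0.92, 0]]'

```text
t: 15.95
ee_pos: [510.3, 118.0, 206.2]
orientation: [-2.537, -1.85, 0.004]
ft_force: [-0.2, -0.5, 0.2]
width: 87.9
grasp_force: 0.0
```

Emit:
move_arm --steps '[[[-0.88, 0.48, 0], 0, 0], [[-0.88, 0.48, 0], 0, 0], [[-0.88, 0.48, 0], 0, 0], [[-0.88, 0.48, 0], 0, 0], [[-0.88, 0.48, 0], 0, 0], [[-0.88, 0.48, 0], 0, 0], [[-0.88, 0.48, 0], 0, 0], [[-0.88, 0.48, 0], 0, 0], [[-0.88, 0.48, 0], 0, 0], [[-0.88, 0.48, 0], 0, 0], [[-0.88, 0.48, 0], 0, 0], [[-0.88, 0.48, 0], 0, 0], [[-0.9, 0.5, 0], 0, 0], [[0, 0, 0], 0, 0], [[0, 0, 0], 0, 0]]'

```text
t: 17.2
ee_pos: [573.1, -202.8, 206.0]
orientation: [-2.535, -1.852, 0.002]
ft_force: [0.2, 0.6, -0.7]
width: 87.4
grasp_force: 0.0
```

```bash
python3 -c "
from h import *
o=ctrl.get_obs();print(o['ee_pos']);pick('salt',46)"
```

```text
[ 573.09671429 -202.84004411  205.97375698]
turn -0.04 shift 0.07 0.18 6.4 tilt [ 0.    -0.003 -1.   ]
```

Emit:
move_arm --steps '[[[0.07, 0.18, 0.6], 0, 0], [[0, 0, 0.9], 0, 0], [[0, 0, 0.9], 0, 0], [[0, 0, 0.9], 0, 0], [[0, 0, 0.9], 0, 0], [[0, 0, 0.9], 0, 0], [[0, 0, 0.6], 0, 0], [[0, 0, 0.4], 0, 0], [[0, 0, 0.3], 0, 0], [[0, 0, 0], 0, 0], [[0, 0, 0], 0, 0]]'

```text
t: 18.12
ee_pos: [578.9, -201.4, 47.6]
orientation: [-2.534, -1.857, 0.0]
ft_force: [0.0, -0.3, 0.4]
width: 87.8
grasp_force: 0.0
```

Emit:
move_arm --steps '[[[0, 0, 0], 0, 1], [[0, 0, 0], 0, 1], [[0, 0, 0], 0, 1], [[0, 0, 0], 0, 1], [[0, 0, 0], 0, 1], [[0, 0, 0], 0, 1], [[0, 0, 0], 0, 1], [[0, 0, 0], 0, 1], [[0, 0, 0], 0, 1], [[0, 0, 0], 0, 1], [[0, 0, 0], 0, 1], [[0, 0, 0], 0, 1]]'

```text
t: 19.12
ee_pos: [578.7, -201.8, 47.7]
orientation: [-2.535, -1.856, 0.0]
ft_force: [-1.2, 0.5, 2.2]
width: 39.3
grasp_force: 30.0
```

Emit:
move_arm --steps '[[[0, 0, -0.2], 0, 1], [[0, 0, -0.5], 0, 1], [[0, 0, -0.6], 0, 1], [[0, 0, -0.7], 0, 1], [[0, 0, -0.7], 0, 1], [[0, 0, -0.7], 0, 1], [[0, 0, -0.7], 0, 1], [[0, 0, -0.6], 0, 1], [[0, 0, -0.5], 0, 1], [[0, 0, -0.3], 0, 1], [[0, 0, 0], 0, 1]]'

```text
t: 20.03
ee_pos: [579.8, -202.1, 187.4]
orientation: [2.532, 1.854, 0.003]
ft_force: [0.6, 0.3, -1.7]
width: 39.7
grasp_force: 30.0
```

Emit:
move_arm --steps '[[[0, 0, 0], -0.4, 1], [[0, 0, 0], -0.8, 1], [[0, 0, 0], -0.95, 1], [[0, 0, 0], -0.95, 1], [[0, 0, 0], -0.95, 1], [[0, 0, 0], -0.95, 1], [[0, 0, 0], -0.95, 1], [[0, 0, 0], -0.8, 1], [[0, 0, 0], -0.6, 1], [[0, 0, 0], 0, 1]]'

```text
t: 20.87
ee_pos: [578.2, -201.6, 184.1]
orientation: [-1.817, -2.561, 0.001]
ft_force: [0.4, 0.3, -1.8]
width: 39.6
grasp_force: 30.0
```

```bash
python3 -c "
from h import *
o=ctrl.get_obs();print(o['ee_pos'],o['width']);place('salt',185)"
```

```text
[ 578.19329091 -201.59935971  184.12206853] 39.56173460324275
turn 0.02 shift 15.77 1.64 -0.04 tilt [ 0.001 -0.001 -1.   ]
```

Emit:
move_arm --steps '[[[0.4, 0, 0], 0, 1], [[0.7, 0.04, 0], 0, 1], [[0.85, 0.1, 0], 0, 1], [[0.85, 0.1, 0], 0, 1], [[0.85, 0.1, 0], 0, 1], [[0.85, 0.1, 0], 0, 1], [[0.85, 0.1, 0], 0, 1], [[0.85, 0.1, 0], 0, 1], [[0.85, 0.1, 0], 0, 1], [[0.85, 0.1, 0], 0, 1], [[0.85, 0.1, 0], 0, 1], [[0.85, 0.1, 0], 0, 1], [[0.85, 0.1, 0], 0, 1], [[0.85, 0.1, 0], 0, 1], [[0.85, 0.1, 0], 0, 1], [[0.85, 0.1, 0], 0, 1], [[0.85, 0.1, 0], 0, 1], [[0.85, 0.1, 0], 0, 1], [[0.6, 0, 0], 0, 1], [[0.47, 0, 0], 0, 1]]'

```text
t: 22.53
ee_pos: [486.2, 186.0, 185.0]
orientation: [-1.819, -2.56, 0.001]
ft_force: [-0.6, -0.6, -1.0]
width: 39.3
grasp_force: 30.0
```

Emit:
move_arm --steps '[[[0, 0, 0], 0, 1], [[0, 0, 0], 0, 1], [[0, 0, 0], 0, 1]]'

```text
t: 22.78
ee_pos: [487.8, 183.7, 185.2]
orientation: [1.821, 2.56, -0.0]
ft_force: [-0.1, -0.0, -1.0]
width: 39.6
grasp_force: 30.0
```

```bash
python3 -c "
from h import *
o=ctrl.get_obs();print(o['ee_pos'],o['width']);place('salt',88)"
```

```text
[487.81579039 183.71899565 185.15881967] 39.55085812404278
turn -0.01 shift 0.02 -0.02 3.89 tilt [-0. -0. -1.]
```

Emit:
move_arm --steps '[[[0, 0, 0.3], 0, 1], [[0, 0, 0.5], 0, 1], [[0, 0, 0.6], 0, 1], [[0, 0, 0.6], 0, 1], [[0, 0, 0.6], 0, 1], [[0, 0, 0.5], 0, 1], [[0, 0, 0.4], 0, 1], [[0, 0, 0.2], 0, 1], [[0, 0, 0.1], 0, 1], [[0, 0, 0.05], 0, 1], [[0, 0, 0.02], 0, 1], [[0, 0, 0], 0, 1], [[0, 0, 0], 0, 1]]'

```text
t: 23.87
ee_pos: [488.5, 184.2, 89.0]
orientation: [1.82, 2.56, 0.001]
ft_force: [-0.5, 0.3, -1.6]
width: 38.8
grasp_force: 30.0
```

Emit:
move_arm --steps '[[[0, 0, 0.04], 0, 1], [[0, 0, 0], 0, 1], [[0, 0, 0], 0, 1]]'

```text
t: 24.12
ee_pos: [488.3, 184.1, 87.7]
orientation: [1.82, 2.56, 0.001]
ft_force: [0.3, 0.2, 0.0]
width: 39.4
grasp_force: 30.0
```

Emit:
move_arm --steps '[[[0, 0, 0], 0, 0.45], [[0, 0, 0], 0, 0.35], [[0, 0, 0], 0, 0.2], [[0, 0, 0], 0, 0], [[0, 0, 0], 0, 0], [[0, 0, 0], 0, 0], [[0, 0, 0], 0, 0], [[0, 0, -0.3], 0, 0], [[0, 0, -0.7], 0, 0], [[0, 0, -1], 0, 0], [[0, 0, -1], 0, 0], [[0, 0, -1], 0, 0], [[0, 0, -1], 0, 0], [[0, 0, 0], 0, 0], [[0, 0, 0], 0, 0]]'

```text
t: 25.37
ee_pos: [488.9, 184.3, 214.2]
orientation: [1.819, 2.559, 0.005]
ft_force: [0.6, -0.0, -0.3]
width: 87.8
grasp_force: 0.0
```

```bash
python3 -c "
from h import *
print(ctrl.get_obs()['ee_pos']);pick('tin',48)"
```

```text
[488.91586701 184.32135536 214.23555361]
turn 7.34 shift -16.49 8.05 6.65 tilt [ 0.     0.004 -1.   ]
```

Emit:
move_arm --steps '[[[0, 0, 0], 0.92, 0], [[0, 0, 0], 0.92, 0], [[0, 0, 0], 0.92, 0], [[0, 0, 0], 0.92, 0], [[0, 0, 0], 0.92, 0], [[0, 0, 0], 0.92, 0], [[0, 0, 0], 0.92, 0], [[0, 0, 0], 0.92, 0]]'

```text
t: 26.03
ee_pos: [487.1, 183.7, 211.0]
orientation: [-2.539, -1.849, 0.004]
ft_force: [-0.6, 0.4, 0.3]
width: 88.1
grasp_force: 0.0
```

Emit:
move_arm --steps '[[[-0.9, 0.44, 0], 0, 0], [[-0.9, 0.44, 0], 0, 0], [[-0.9, 0.44, 0], 0, 0], [[-0.9, 0.44, 0], 0, 0], [[-0.9, 0.44, 0], 0, 0], [[-0.9, 0.44, 0], 0, 0], [[-0.9, 0.44, 0], 0, 0], [[-0.9, 0.44, 0], 0, 0], [[-0.9, 0.44, 0], 0, 0], [[-0.9, 0.44, 0], 0, 0], [[-0.9, 0.44, 0], 0, 0], [[-0.9, 0.44, 0], 0, 0], [[-0.9, 0.44, 0], 0, 0], [[-0.9, 0.44, 0], 0, 0], [[-0.9, 0.44, 0], 0, 0], [[-0.9, 0.44, 0], 0, 0], [[-0.9, 0.44, 0], 0, 0], [[-0.9, 0.44, 0], 0, 0], [[-0.29, 0.13, 0], 0, 0], [[0, 0, 0], 0, 0]]'

```text
t: 27.7
ee_pos: [554.4, -271.1, 211.0]
orientation: [-2.536, -1.851, 0.002]
ft_force: [0.9, 0.5, 0.7]
width: 87.8
grasp_force: 0.0
```

Emit:
move_arm --steps '[[[0, 0, 0], 0, 0], [[0, 0, 0], 0, 0]]'

```text
t: 27.87
ee_pos: [554.4, -268.5, 211.7]
orientation: [-2.534, -1.854, 0.001]
ft_force: [0.2, -0.1, -0.4]
width: 87.7
grasp_force: 0.0
```

```bash
python3 -c "
from h import *
print(ctrl.get_obs()['ee_pos']);pick('tin',48)"
```

```text
[ 554.40811271 -268.48208643  211.67984145]
turn -0.02 shift -0.0 0.1 6.55 tilt [ 0.001 -0.002 -1.   ]
```

Emit:
move_arm --steps '[[[0, 0.1, 0.6], 0, 0], [[0, 0, 0.9], 0, 0], [[0, 0, 0.9], 0, 0], [[0, 0, 0.9], 0, 0], [[0, 0, 0.9], 0, 0], [[0, 0, 0.9], 0, 0], [[0, 0, 0.7], 0, 0], [[0, 0, 0.5], 0, 0], [[0, 0, 0.25], 0, 0], [[0, 0, 0], 0, 0], [[0, 0, 0], 0, 0]]'

```text
t: 28.78
ee_pos: [557.8, -270.3, 49.1]
orientation: [2.535, 1.855, 0.0]
ft_force: [-0.5, 0.4, 0.6]
width: 87.8
grasp_force: 0.0
```

Emit:
move_arm --steps '[[[0, 0, 0], 0, 1], [[0, 0, 0], 0, 1], [[0, 0, 0], 0, 1], [[0, 0, 0], 0, 1], [[0, 0, 0], 0, 1], [[0, 0, 0], 0, 1], [[0, 0, 0], 0, 1], [[0, 0, 0], 0, 1], [[0, 0, 0], 0, 1], [[0, 0, 0], 0, 1], [[0, 0, 0], 0, 1], [[0, 0, 0], 0, 1]]'

```text
t: 29.78
ee_pos: [557.4, -270.5, 48.7]
orientation: [-2.535, -1.855, 0.0]
ft_force: [-0.9, 0.4, 2.2]
width: 40.5
grasp_force: 29.6
```

Emit:
move_arm --steps '[[[0, 0, -0.2], 0, 1], [[0, 0, -0.5], 0, 1], [[0, 0, -0.6], 0, 1], [[0, 0, -0.7], 0, 1], [[0, 0, -0.7], 0, 1], [[0, 0, -0.7], 0, 1], [[0, 0, -0.7], 0, 1], [[0, 0, -0.7], 0, 1], [[0, 0, -0.5], 0, 1], [[0, 0, -0.3], 0, 1], [[0, 0, 0], 0, 1]]'

```text
t: 30.7
ee_pos: [558.3, -271.0, 190.9]
orientation: [2.533, 1.853, 0.002]
ft_force: [1.2, 0.5, -1.0]
width: 40.0
grasp_force: 29.6
```

Emit:
move_arm --steps '[[[0, 0, 0], -0.4, 1], [[0, 0, 0], -0.8, 1], [[0, 0, 0], -0.95, 1], [[0, 0, 0], -0.95, 1], [[0, 0, 0], -0.95, 1], [[0, 0, 0], -0.95, 1], [[0, 0, 0], -0.95, 1], [[0, 0, 0], -0.8, 1], [[0, 0, 0], -0.6, 1], [[0, 0, 0], 0, 1]]'

```text
t: 31.53
ee_pos: [556.8, -270.2, 187.5]
orientation: [-1.818, -2.56, 0.0]
ft_force: [-0.1, 0.7, -2.0]
width: 39.8
grasp_force: 29.6
```

```bash
python3 -c "
from h import *
o=ctrl.get_obs();print(o['ee_pos'],o['width']);place('tin',188)"
```

```text
[ 556.78350971 -270.24332625  187.49512088] 39.8471986075548
turn 0.01 shift 20.88 3.35 -0.02 tilt [ 0.001 -0.001 -1.   ]
```

Emit:
move_arm --steps '[[[0.4, 0, 0], 0, 1], [[0.7, 0, 0], 0, 1], [[0.9, 0.16, 0], 0, 1], [[0.9, 0.16, 0], 0, 1], [[0.9, 0.16, 0], 0, 1], [[0.9, 0.16, 0], 0, 1], [[0.9, 0.16, 0], 0, 1], [[0.9, 0.16, 0], 0, 1], [[0.9, 0.16, 0], 0, 1], [[0.9, 0.16, 0], 0, 1], [[0.9, 0.16, 0], 0, 1], [[0.9, 0.16, 0], 0, 1], [[0.9, 0.16, 0], 0, 1], [[0.9, 0.16, 0], 0, 1], [[0.9, 0.16, 0], 0, 1], [[0.9, 0.16, 0], 0, 1], [[0.9, 0.16, 0], 0, 1], [[0.9, 0.16, 0], 0, 1], [[0.9, 0.16, 0], 0, 1], [[0.9, 0.16, 0], 0, 1]]'

```text
t: 33.2
ee_pos: [482.5, 162.9, 188.4]
orientation: [-1.823, -2.558, 0.001]
ft_force: [0.5, -0.2, -1.1]
width: 40.4
grasp_force: 29.6
```

Emit:
move_arm --steps '[[[0.9, 0.16, 0], 0, 1], [[0.9, 0.16, 0], 0, 1], [[0.9, 0.16, 0], 0, 1], [[0.6, 0, 0], 0, 1], [[0.28, 0, 0], 0, 1], [[0, 0, 0], 0, 1], [[0, 0, 0], 0, 1], [[0, 0, 0], 0, 1]]'

```text
t: 33.87
ee_pos: [465.6, 249.4, 188.5]
orientation: [-1.823, -2.559, 0.001]
ft_force: [0.0, -0.1, -1.0]
width: 40.4
grasp_force: 29.6
```

Run:
```python
from h import *
o=ctrl.get_obs();print(o['ee_pos'],o['width']);place('tin',89)
d=cam('wrist');save(d,'p_tin')
```

```text
[465.60756199 249.41494013 188.54070892] 40.40617608041882
turn -0.02 shift 0.05 -0.04 3.98 tilt [-0. -0. -1.]
```

View pics/p_tin.png

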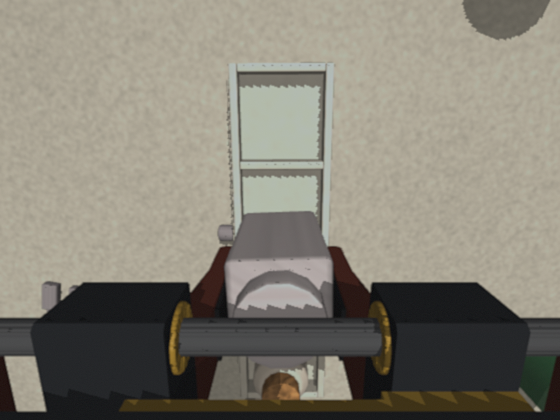

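The tin hangs square and centred over its well (tin at column ~282, rack edges 232–330), with the jar's cork visible at (282,388). Lowering.

Emit:
move_arm --steps '[[[0.05, -0.04, 0.3], 0, 1], [[0, 0, 0.5], 0, 1], [[0, 0, 0.6], 0, 1], [[0, 0, 0.6], 0, 1], [[0, 0, 0.6], 0, 1], [[0, 0, 0.5], 0, 1], [[0, 0, 0.4], 0, 1], [[0, 0, 0.3], 0, 1], [[0, 0, 0.1], 0, 1], [[0, 0, 0.05], 0, 1], [[0, 0, 0], 0, 1], [[0, 0, 0], 0, 1]]'

```text
t: 34.92
ee_pos: [464.8, 251.2, 90.4]
orientation: [1.821, 2.559, 0.001]
ft_force: [-0.0, -0.2, -1.2]
width: 40.6
grasp_force: 29.6
```

Emit:
move_arm --steps '[[[0, 0, 0.05], 0, 1], [[0, 0, 0], 0, 1], [[0, 0, 0], 0, 1]]'

```text
t: 35.17
ee_pos: [464.5, 251.1, 89.0]
orientation: [1.821, 2.559, 0.001]
ft_force: [0.3, -0.0, -1.0]
width: 40.5
grasp_force: 29.6
```

Emit:
move_arm --steps '[[[0, 0, 0], 0, 0.45], [[0, 0, 0], 0, 0.35], [[0, 0, 0], 0, 0.2], [[0, 0, 0], 0, 0], [[0, 0, 0], 0, 0], [[0, 0, 0], 0, 0], [[0, 0, 0], 0, 0], [[0, 0, -0.3], 0, 0], [[0, 0, -0.7], 0, 0], [[0, 0, -1], 0, 0], [[0, 0, -1], 0, 0], [[0, 0, -1], 0, 0], [[0, 0, -1], 0, 0], [[0, 0, 0], 0, 0], [[0, 0, 0], 0, 0]]'

```text
t: 36.42
ee_pos: [465.2, 251.4, 215.5]
orientation: [1.82, 2.558, 0.005]
ft_force: [-0.6, -0.0, -0.5]
width: 87.7
grasp_force: 0.0
```

```bash
python3 -c "
from h import *
print(ctrl.get_obs()['ee_pos']);pick('mill',52)"
```

```text
[465.23705255 251.42910392 215.51290554]
turn 7.33 shift -21.5 9.8 6.54 tilt [ 0.001  0.004 -1.   ]
```

Emit:
move_arm --steps '[[[0, 0, 0], 0.92, 0], [[0, 0, 0], 0.92, 0], [[0, 0, 0], 0.92, 0], [[0, 0, 0], 0.92, 0], [[0, 0, 0], 0.92, 0], [[0, 0, 0], 0.92, 0], [[0, 0, 0], 0.92, 0], [[0, 0, 0], 0.92, 0]]'

```text
t: 37.08
ee_pos: [463.5, 250.5, 212.3]
orientation: [-2.54, -1.849, 0.004]
ft_force: [-1.1, 0.0, 0.6]
width: 87.9
grasp_force: 0.0
```

Emit:
move_arm --steps '[[[-0.95, 0.43, 0], 0, 0], [[-0.95, 0.43, 0], 0, 0], [[-0.95, 0.43, 0], 0, 0], [[-0.95, 0.43, 0], 0, 0], [[-0.95, 0.43, 0], 0, 0], [[-0.95, 0.43, 0], 0, 0], [[-0.95, 0.43, 0], 0, 0], [[-0.95, 0.43, 0], 0, 0], [[-0.95, 0.43, 0], 0, 0], [[-0.95, 0.43, 0], 0, 0], [[-0.95, 0.43, 0], 0, 0], [[-0.95, 0.43, 0], 0, 0], [[-0.95, 0.43, 0], 0, 0], [[-0.95, 0.43, 0], 0, 0], [[-0.95, 0.43, 0], 0, 0], [[-0.95, 0.43, 0], 0, 0], [[-0.95, 0.43, 0], 0, 0], [[-0.95, 0.43, 0], 0, 0], [[-0.95, 0.43, 0], 0, 0], [[-0.95, 0.43, 0], 0, 0]]'

```text
t: 38.75
ee_pos: [524.1, -267.7, 212.1]
orientation: [-2.534, -1.852, 0.002]
ft_force: [0.7, 0.9, -0.2]
width: 88.0
grasp_force: 0.0
```

Emit:
move_arm --steps '[[[-0.95, 0.43, 0], 0, 0], [[-0.95, 0.43, 0], 0, 0], [[-0.6, 0.34, 0], 0, 0], [[0, 0, 0], 0, 0], [[0, 0, 0], 0, 0], [[0, 0, 0], 0, 0]]'

```text
t: 39.25
ee_pos: [533.8, -334.4, 212.5]
orientation: [-2.534, -1.852, 0.001]
ft_force: [0.7, -0.4, -0.3]
width: 88.1
grasp_force: 0.0
```

Run:
```python
from h import *
print(ctrl.get_obs()['ee_pos']);pick('mill',52)
```

```text
[ 533.81608984 -334.38809622  212.46913618]
turn -0.03 shift 0.02 0.14 6.42 tilt [ 0.001 -0.002 -1.   ]
```

Emit:
move_arm --steps '[[[0, 0.14, 0.6], 0, 0], [[0, 0, 0.9], 0, 0], [[0, 0, 0.9], 0, 0], [[0, 0, 0.9], 0, 0], [[0, 0, 0.9], 0, 0], [[0, 0, 0.9], 0, 0], [[0, 0, 0.6], 0, 0], [[0, 0, 0.4], 0, 0], [[0, 0, 0.3], 0, 0], [[0, 0, 0], 0, 0], [[0, 0, 0], 0, 0]]'

```text
t: 40.17
ee_pos: [538.2, -336.3, 54.0]
orientation: [2.536, 1.854, 0.0]
ft_force: [-0.1, -0.2, 0.4]
width: 87.9
grasp_force: 0.0
```

Emit:
move_arm --steps '[[[0, 0, 0], 0, 1], [[0, 0, 0], 0, 1], [[0, 0, 0], 0, 1], [[0, 0, 0], 0, 1], [[0, 0, 0], 0, 1], [[0, 0, 0], 0, 1], [[0, 0, 0], 0, 1], [[0, 0, 0], 0, 1], [[0, 0, 0], 0, 1], [[0, 0, 0], 0, 1], [[0, 0, 0], 0, 1], [[0, 0, 0], 0, 1], [[0, 0, 0], 0, 1]]'

```text
t: 41.25
ee_pos: [537.9, -336.5, 53.7]
orientation: [-2.536, -1.854, 0.0]
ft_force: [-0.2, 0.1, 1.1]
width: 33.9
grasp_force: 30.0
```

Emit:
move_arm --steps '[[[0, 0, -0.2], 0, 1], [[0, 0, -0.5], 0, 1], [[0, 0, -0.7], 0, 1], [[0, 0, -0.7], 0, 1], [[0, 0, -0.7], 0, 1], [[0, 0, -0.7], 0, 1], [[0, 0, -0.7], 0, 1], [[0, 0, -0.7], 0, 1], [[0, 0, -0.6], 0, 1], [[0, 0, -0.3], 0, 1], [[0, 0, 0], 0, 1]]'

```text
t: 42.17
ee_pos: [539.0, -337.2, 201.4]
orientation: [2.533, 1.851, 0.002]
ft_force: [0.1, 0.4, -0.5]
width: 33.5
grasp_force: 30.0
```

Emit:
move_arm --steps '[[[0, 0, 0], -0.4, 1], [[0, 0, 0], -0.8, 1], [[0, 0, 0], -0.95, 1], [[0, 0, 0], -0.95, 1], [[0, 0, 0], -0.95, 1], [[0, 0, 0], -0.95, 1], [[0, 0, 0], -0.95, 1], [[0, 0, 0], -0.8, 1], [[0, 0, 0], -0.6, 1], [[0, 0, 0], 0, 1], [[0, 0, 0], 0, 1]]'

```text
t: 43.08
ee_pos: [537.5, -336.3, 197.9]
orientation: [-1.824, -2.556, 0.0]
ft_force: [-1.0, 0.5, -1.7]
width: 34.1
grasp_force: 30.0
```

```bash
python3 -c "
from h import *
o=ctrl.get_obs();print(o['ee_pos'],o['width']);place('mill',198)"
```

```text
[ 537.54775827 -336.28775817  197.89935243] 34.09571498712047
turn -0.04 shift 25.92 4.95 -0.0 tilt [ 0.001 -0.001 -1.   ]
```

Emit:
move_arm --steps '[[[0.4, 0, 0], 0, 1], [[0.7, 0, 0], 0, 1], [[0.9, 0.19, 0], 0, 1], [[0.9, 0.19, 0], 0, 1], [[0.9, 0.19, 0], 0, 1], [[0.9, 0.19, 0], 0, 1], [[0.9, 0.19, 0], 0, 1], [[0.9, 0.19, 0], 0, 1], [[0.9, 0.19, 0], 0, 1], [[0.9, 0.19, 0], 0, 1], [[0.9, 0.19, 0], 0, 1], [[0.9, 0.19, 0], 0, 1], [[0.9, 0.19, 0], 0, 1], [[0.9, 0.19, 0], 0, 1], [[0.9, 0.19, 0], 0, 1], [[0.9, 0.19, 0], 0, 1], [[0.9, 0.19, 0], 0, 1], [[0.9, 0.19, 0], 0, 1], [[0.9, 0.19, 0], 0, 1], [[0.9, 0.19, 0], 0, 1]]'

```text
t: 44.75
ee_pos: [476.4, 101.5, 198.7]
orientation: [-1.824, -2.558, 0.0]
ft_force: [0.1, 0.3, -1.6]
width: 33.7
grasp_force: 30.0
```

Emit:
move_arm --steps '[[[0.9, 0.19, 0], 0, 1], [[0.9, 0.19, 0], 0, 1], [[0.9, 0.19, 0], 0, 1], [[0.9, 0.19, 0], 0, 1], [[0.9, 0.19, 0], 0, 1], [[0.9, 0.19, 0], 0, 1], [[0.9, 0.19, 0], 0, 1], [[0.9, 0.19, 0], 0, 1], [[0.7, 0, 0], 0, 1], [[0.5, 0, 0], 0, 1], [[0.22, 0, 0], 0, 1], [[0, 0, 0], 0, 1], [[0, 0, 0], 0, 1], [[0, 0, 0], 0, 1]]'

```text
t: 45.92
ee_pos: [442.9, 315.4, 198.6]
orientation: [1.824, 2.558, -0.001]
ft_force: [0.3, -0.7, -1.1]
width: 33.7
grasp_force: 30.0
```

Run:
```python
from h import *
o=ctrl.get_obs();print(o['ee_pos'],o['width']);place('mill',94)
```

```text
[442.94904195 315.37992705 198.62248598] 33.65169468135154
turn -0.03 shift 0.06 -0.05 4.18 tilt [-0. -0. -1.]
```

Emit:
move_arm --steps '[[[0.05, -0.05, 0.3], 0, 1], [[0, 0, 0.5], 0, 1], [[0, 0, 0.6], 0, 1], [[0, 0, 0.6], 0, 1], [[0, 0, 0.6], 0, 1], [[0, 0, 0.6], 0, 1], [[0, 0, 0.4], 0, 1], [[0, 0, 0.3], 0, 1], [[0, 0, 0.15], 0, 1], [[0, 0, 0.09], 0, 1], [[0, 0, 0], 0, 1], [[0, 0, 0], 0, 1]]'

```text
t: 46.92
ee_pos: [441.7, 317.1, 95.6]
orientation: [1.823, 2.559, 0.001]
ft_force: [1.0, 0.3, -2.1]
width: 33.9
grasp_force: 30.0
```

Emit:
move_arm --steps '[[[0, 0, 0.06], 0, 1], [[0, 0, 0], 0, 1], [[0, 0, 0], 0, 1]]'

```text
t: 47.17
ee_pos: [441.5, 317.1, 94.0]
orientation: [1.822, 2.559, 0.001]
ft_force: [-0.6, -0.2, -1.6]
width: 33.9
grasp_force: 30.0
```

Emit:
move_arm --steps '[[[0, 0, 0], 0, 0.5], [[0, 0, 0], 0, 0.4], [[0, 0, 0], 0, 0.2], [[0, 0, 0], 0, 0], [[0, 0, 0], 0, 0], [[0, 0, 0], 0, 0], [[0, 0, 0], 0, 0], [[0, 0, -0.3], 0, 0], [[0, 0, -0.7], 0, 0], [[0, 0, -1], 0, 0], [[0, 0, -1], 0, 0], [[0, 0, -1], 0, 0], [[0, 0, -1], 0, 0], [[0, 0, -1], 0, 0], [[0, 0, -1], 0, 0], [[0, 0, -0.5], 0, 0], [[0, 0, 0], 0, 0], [[0, 0, 0], 0, 0]]'

```text
t: 48.67
ee_pos: [441.4, 317.1, 281.9]
orientation: [1.822, 2.558, 0.002]
ft_force: [-0.5, 0.2, -1.1]
width: 88.0
grasp_force: 0.0
```

Run:
```python
from h import *
d=cam('wrist');s=cam('scene')
def mark(d):
    im=d['image'][:,:,::-1].copy()
    for n,h in [('jar',64),('salt',78),('tin',84),('mill',102)]:
        q=pix(d,[*pose(RACK,0,WELL[n]),60+h])[0];cv2.circle(im,tuple(int(v) for v in q.round()),2,(255,0,255),-1)
    return im
a=mark(s)[50:210,260:420]
cv2.imwrite('pics/end.png',np.hstack([mark(d)[:,:400],cv2.resize(a,(400,420))]))
```

```text
(no output)
```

View pics/end.png

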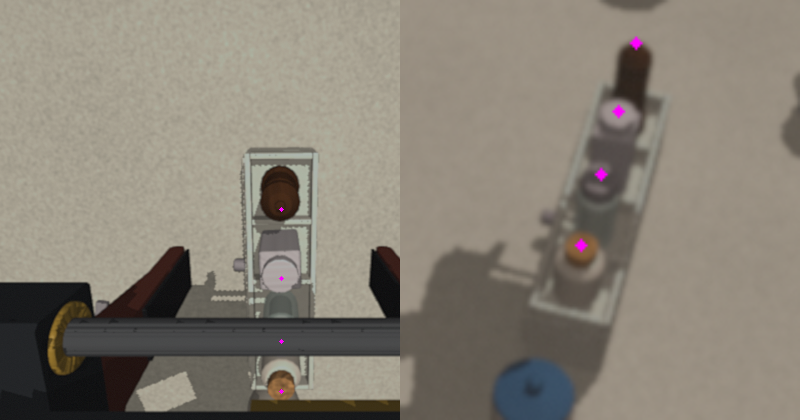

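All four stand upright with their tops at the predicted well centres: mill, tin, salt and jar from left to right. The hand is clear of them, so I'm handing in.

```bash
python3 -c "
from workcell import ctrl
print(ctrl.close_job())"
```

```text
the job is handed in; nothing more can be done
None
```

All four containers stand upright in the white rack in reverse order (from the left: mill, tin, salt, jar), and the job was handed in after about 49 s; no verdict came back, but the last wrist and scene pictures show each one at its well centre.

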